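# Click the socket onto the docked screwdriver's square drive

### The arm

A 6-joint arm with a two-finger parallel gripper is mounted at the origin on the work surface. World frame = base frame: x ahead of the robot, y to its left, z up, the work surface at z = 0. Lengths are in m, angles in rad, forces in N, time in s.
With the tool pointing down it reaches from about 0.375 to 0.9 m from the base axis. Payload 3.1 kg.
Tool frame: the origin (TCP) lies on the centre line of the jaws, within the pads' length; the fingertips stand 8 mm ahead of it and the grasp point (between the pads) lies 11 mm behind it; z points along the fingers, y is the line along which they close (so a half turn about z gives the same grasp; the last joint's range is limited). The gripper opens to 87 mm and grips with 3 to 60 N. Pads are 19 mm wide; open, the fingers measure 117 mm over their backs; the gripper's body (75 mm by 190 mm) begins 51 mm behind the grasp point.
Start: joints at [-1.47, 0.527, 1.433, -0, 1.181, -0.178], TCP at [0.172, -0.601, 0.231] pointing down, gripper open.
Joint ranges: [-3.08, 3.08], [-0.75, 2.2], [0.22, 2.44], [-1.43, 4.57], [0, 2.65], [-2.85, 2.85]. Speed limits (rad/s): [2.79, 2.79, 3.14, 3.14, 3.14, 3.14].

### API

Orientations are given as a unit quaternion [x, y, z, w].
In Python, from rig import robot gives the robot as it stands. The module is installed in compiled form; this text tells all that it offers.
- The arm moves only by the tool send_rows, never from a script. Its argument "increments" is one flat list of numbers, 7 for each row, row after row: the turn, a rotation vector about the world's x, y, z in rad, then the shift along the world's x, y, z in cm, then the opening, from 0 (shut) to 1 (fully open). A call has 1 to 20 rows; each row shifts and turns the commanded pose from where the row before left it; what a row does not reach is not made up. A row lasts 1/12 s, in which the tool goes at most 41.7 mm and 7.16 degrees, less where a joint would pass 70% of its speed; a pose out of reach is approached as far as the arm can. A call is refused whole if a number of a shift passes 4.17 or a number of a turn 0.125, either way. A call with a gripper value outside its range is refused whole. The fingers move at their own pace and stop on an object; "newtons" is the grip in N (left out, the last holds). Time passes only in rows, so rows that do not move let the fingers close. It gives the time, the measured TCP pose, the force, the opening and the grip force at its end, in the units of the state.
- robot.get_obs(): the state, without advancing time (a new reading comes with each control period).
- robot.camera(name): name is "scene" or "top" or "wrist"; returns a dict with "image" (400x640x3 uint8, red, green, blue), "range_z" (400x640 float32, m along the optical axis (not along the pixel's ray), 0 where there is no reading), "fx", "fy", "cx", "cy" (pixels), "dist_coeffs" ([k1, k2, p1, p2, k3] as OpenCV has them; the pictures are not rectified), "R" (3x3) and "t" (3): a world point X has camera coordinates R X + t. Camera axes: x right, y down, z forward; pixel columns grow to the right and rows downward; lengths in m; the calibration is good to about 2 mm. A picture is of the moment at which its call begins.
- robot.hand_in(): hands the job in; it is judged then, once.
The state is a dict: "time": time; "q": joint angles; "joint_velocities": joint speeds; "joint_torque": joint torques, N m; "position": TCP position; "tool_rot": TCP orientation; "ft_force": force on the tool from outside, world axes, zero at the start; "moment": the same for the moment, N m; "grip_width": finger opening in m; "grip_force": force on a finger pad.
Only numpy, scipy, OpenCV 4.12 (cv2) and the standard library are available. Lean on these libraries where they do the work, as an engineer would, in place of code of your own. Each camera call takes 0.05 s, during which the arm holds its last target. There are 200 camera calls.

### The job

Pick up the large socket that stands on the round wooden coaster and fit it, square hole down, onto the square drive of the electric screwdriver standing nose-up in its charging dock: feel for how the square sits, then press until the spring ball clicks and the socket is fully home on the shoulder. Press gently all the while and never push the screwdriver down to the bottom of its spring (at about 20 N), then let go and leave everything else on the dresser where it is.

Things in the scene. Friction and masses are not known exactly. Their poses are not given: they have to be found in the camera images.
- socket_center (a point): Large chrome socket: round steel cylinder, 32 mm diameter, 50 mm tall, about 0.15 kg, standing on the coaster, square hole down, hexagon hole up. Point on its axis, 25 mm above its foot. z up its axis; the square hole's flats face its x and y.
- socket_foot (a point): Mouth of the large socket's square hole: on the axis at its lower end face; axes as socket_center. The hole is 13.8 mm across flats and 21 mm deep, with a groove all round, 4.6 to 11.4 mm above the foot, into which the drive's ball springs.
- coaster: Round wooden coaster, 96 mm in diameter, 8 mm thick, loose, on which the large socket stands. Origin at the centre of its underside.
- seat (a point): Centre of the flat steel shoulder (27 mm diameter, about 128 mm above the dresser) on the nose of the upright screwdriver (44 mm thick); the socket's foot must rest on it. z up. The screwdriver stands on a spring: firm up to about 3 N, then it sinks 0.7 mm per newton, 14 mm at most (at some 22 N), and rises again when let go; this point moves with it.
- drive_tip (a point): Top of the square drive, on the axis 18 mm above seat; 12.6 mm across flats, the top 3.5 mm tapers to 9 mm. The square's turning angle is any, NOT given by these axes; it resists turning (0.1 N m), but is dragged round if pressed hard. Not lined up, the socket stops with its foot 15 to 17 mm above the shoulder; lined up it drops to about 11 mm, onto the ball.
- ball_level (a point): On the drive's axis, 8 mm above seat, at the height of the spring ball that stands 2.5 mm out of one flat of the drive. From the foot at 11 mm, a push of about 8 to 15 N presses the ball in (less if not twisted: a small wriggle frees it if it binds); over the last 3 mm it snaps out into the groove and the socket comes home.
- dock: Black charging dock, round foot 88 mm in diameter, cup 50 mm tall, fixed to the dresser, carrying the screwdriver on its axis. Origin at the centre of its underside.
- small_socket_mid (a point): Small socket, chrome steel, 22 mm diameter, 30 mm tall, standing; NOT the one wanted. Point at its centre.
- clipper_mid (a point): Chrome nail clipper, 58 x 12 x 14 mm, lying flat. Point near its middle.
- glass_box_mid (a point): Frosted-glass soap-shaped box, 65 x 100 x 41 mm (50 with its knob). Point at its centre.
- hair_claw_mid (a point): Lavender plastic hair claw, about 66 x 45 x 55 mm. Point in its middle.
- cream_jar_mid (a point): Glass cream jar with white lid, 56 mm diameter, 45 mm tall. Point half-way up.
- hairbrush_mid (a point): Dark wooden hairbrush lying on its bristles, about 190 x 55 x 30 mm. Point in its middle.
Things that resemble listed ones, but are neither listed nor needed, are in the scene too. What is shaped like the part that bears socket_center but green is not meant.

How it is judged:
By the outcome, as a careful person would: the job done as asked, in the order asked, and still so for the second after the job is handed in, with the robot touching nothing.
It also fails if it takes over 64 s, if anything falls off the work surface, if the arm or the gripper's body presses on something with over 40 N, if the wrist force passes 120 N, or if a joint passes its speed limit or range.

## Working session

There is one attempt and no reset: what is moved stays moved. The work goes in short steps, Python scripts to look and compute and a tool call to move; the robot and the scene stay as the last step left them, time stands still between calls to the robot, and variables do not carry over. Pictures are saved under pics/ and viewed, at most 10 in all, crops included, and the job is handed in when it is done.

Besides the shell and the picture viewer there is one more tool, called after "Request:" in YAML: its name, and indented under it one key for each argument. send_rows: Moves the arm, as the interface text tells. Its arguments: {"type":"object","properties":{"increments":{"type":"array"},"newtons":{"type":"number"}},"required":["increments"]}

```bash
mkdir -p pics
cat > h.py <<'E'
import numpy as np, cv2
from rig import robot
def cam(n):
    c=robot.camera(n); c['K']=np.array([[c['fx'],0,c['cx']],[0,c['fy'],c['cy']],[0,0,1.]]); c['D']=np.array(c['dist_coeffs'],float); c['R']=np.array(c['R']);c['t']=np.array(c['t']); return c
def save(c,f,crop=None,s=1):
    im=c['image'][:,:,::-1]
    if crop: im=im[crop[1]:crop[3],crop[0]:crop[2]]
    cv2.imwrite('pics/'+f,cv2.resize(im,None,fx=s,fy=s,interpolation=cv2.INTER_CUBIC))
def onz(c,uv,z):
    n=cv2.undistortPoints(np.array(uv,float).reshape(-1,1,2),c['K'],c['D'])[:,0]
    d=np.c_[n,np.ones(len(n))]@c['R']; o=-c['R'].T@c['t']
    return o+d*((z-o[2])/d[:,2])[:,None]
def cloud(c):
    v,u=np.mgrid[0:400,0:640]
    n=cv2.undistortPoints(np.c_[u.ravel(),v.ravel()].astype(float).reshape(-1,1,2),c['K'],c['D'])[:,0]
    P=np.c_[n,np.ones(len(n))]*c['range_z'].reshape(-1,1)
    W=((P-c['t'])@c['R']).reshape(400,640,3); W[c['range_z']==0]=np.nan; return W
def st():
    o=robot.get_obs(); print({k:np.round(o[k],4).tolist() for k in ['time','q','position','tool_rot','ft_force','moment','grip_width','grip_force']})
E
python3 - <<'E'
from h import *
for n in ['scene','top']:
    c=cam(n); save(c,n+'0.png'); np.savez(n+'.npz',**c); print(n,-c['R'].T@c['t'])
st()
E
```

```text
scene [1.01196844 0.43067136 0.75263571]
top [ 0.3483675  -0.08331302  1.09435708]
{'time': 0.1, 'q': [-1.4705, 0.5284, 1.4338, -0.0, 1.1814, -0.1785], 'position': [0.172, -0.6002, 0.2297], 'tool_rot': [0.9903, 0.139, 0.0, -0.001], 'ft_force': [0.0737, 0.3894, -0.8954], 'moment': [-0.0121, 0.0121, 0.033], 'grip_width': 0.0869, 'grip_force': 0.0}
```

View pics/scene0.png

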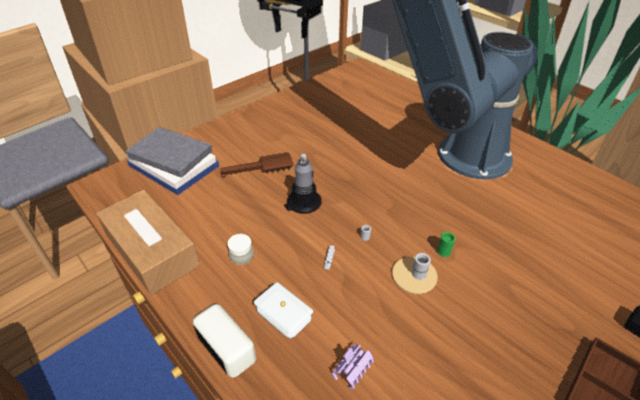

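View pics/top0.png

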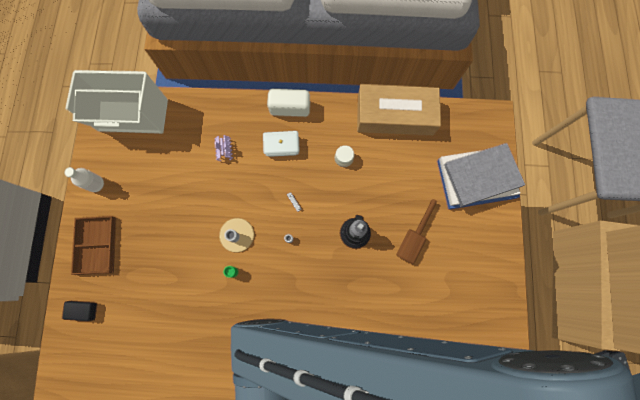

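The scene view shows the socket at about (421,262) on its coaster and the screwdriver nose at (304,158). In the top view the coaster is at (237,236), the socket at (232,236), the nose at (359,225) and the green decoy at (231,272). Next I'll measure them.

Run:
```python
from h import *
for n in ['top','scene']:
    c=dict(np.load(n+'.npz')); W=cloud(c)
    boxes={'sock':(215,217,258,256),'drv':(338,210,378,252)} if n=='top' else {'sock':(392,245,440,295),'drv':(285,150,325,212)}
    for k,(a,b,d,e) in boxes.items():
        P=W[b:e,a:d].reshape(-1,3); P=P[~np.isnan(P[:,0])]
        print(n,k,'zmax',np.sort(P[:,2])[-5:].round(3))
        for lo,hi in ([(.005,.012),(.03,.05),(.05,.07)] if k=='sock' else [(.005,.03),(.045,.055),(.06,.1),(.1,.125),(.125,.132),(.132,.16)]):
            Q=P[(P[:,2]>lo)&(P[:,2]<hi)]
            if len(Q): print(lo,len(Q),np.median(Q,0).round(4),'mid',((Q.min(0)+Q.max(0))/2).round(4),'ext',np.ptp(Q,0).round(3))
c=dict(np.load('top.npz'))
print('sock top',onz(c,[(232,236)],.058),'coaster',onz(c,[(237,236)],.008),'nose',onz(c,[(359,225)],.146))
c=dict(np.load('scene.npz'))
print('sock top',onz(c,[(422,259)],.058),'nose',onz(c,[(304,156)],.146))
```

```text
top sock zmax [0.059 0.059 0.06  0.06  0.063]
0.005 636 [0.4678 0.1424 0.0077] mid [0.4654 0.1475 0.0085] ext [0.098 0.11  0.007]
0.03 70 [0.4613 0.1514 0.046 ] mid [0.4598 0.1509 0.0405] ext [0.028 0.029 0.018]
0.05 64 [0.4612 0.1522 0.0569] mid [0.4621 0.1523 0.0565] ext [0.03  0.03  0.013]
top drv zmax [0.146 0.146 0.147 0.147 0.148]
0.005 355 [ 0.4766 -0.1798  0.0102] mid [ 0.494  -0.185   0.0173] ext [0.099 0.085 0.025]
0.045 94 [ 0.475  -0.1742  0.0494] mid [ 0.4881 -0.1852  0.0498] ext [0.058 0.057 0.009]
0.06 57 [ 0.472  -0.1734  0.0782] mid [ 0.483  -0.1827  0.0804] ext [0.039 0.039 0.035]
0.1 126 [ 0.483  -0.1812  0.1164] mid [ 0.4877 -0.1844  0.1141] ext [0.039 0.039 0.022]
0.125 49 [ 0.484  -0.1833  0.1279] mid [ 0.4868 -0.1847  0.1284] ext [0.025 0.023 0.006]
0.132 33 [ 0.487  -0.184   0.1435] mid [ 0.487  -0.1846  0.14  ] ext [0.015 0.015 0.016]
scene sock zmax [0.059 0.059 0.059 0.059 0.06 ]
0.005 940 [0.4797 0.1542 0.0075] mid [0.4461 0.1492 0.0084] ext [0.142 0.096 0.007]
0.03 155 [0.4691 0.1566 0.0446] mid [0.464  0.1553 0.0399] ext [0.03 0.03 0.02]
0.05 112 [0.4639
[... 175 characters left out ...]
176] ext [0.133 0.206 0.025]
0.045 152 [ 0.5016 -0.1679  0.0488] mid [ 0.489  -0.1818  0.05  ] ext [0.058 0.057 0.01 ]
0.06 242 [ 0.5003 -0.1695  0.0795] mid [ 0.4889 -0.1798  0.0801] ext [0.043 0.039 0.04 ]
0.1 177 [ 0.4984 -0.1721  0.1131] mid [ 0.4902 -0.1819  0.1124] ext [0.037 0.039 0.025]
0.125 55 [ 0.4915 -0.1791  0.1273] mid [ 0.4888 -0.1836  0.1285] ext [0.028 0.025 0.007]
0.132 40 [ 0.4902 -0.1806  0.1429] mid [ 0.4893 -0.1828  0.1398] ext [0.016 0.014 0.015]
sock top [[0.45816265 0.14776722 0.058     ]] coaster [[0.46407159 0.14486078 0.008     ]] nose [[ 0.48890276 -0.18155294  0.146     ]]
sock top [[0.46485242 0.15504988 0.058     ]] nose [[ 0.48879024 -0.17939208  0.146     ]]
```

Request:
send_rows:
  increments: [0,0,-0.019,2.1,2.78,0.3,1,0,0,-0.019,2.1,2.78,0.3,1,0,0,-0.019,2.1,2.78,0.3,1,0,0,-0.019,2.1,2.78,0.3,1,0,0,-0.019,2.1,2.78,0.3,1,0,0,-0.019,2.1,2.78,0.3,1,0,0,-0.019,2.1,2.78,0.3,1,0,0,-0.019,2.1,2.78,0.3,1,0,0,-0.019,2.1,2.78,0.3,1,0,0,-0.019,2.1,2.78,0.3,1,0,0,-0.019,2.1,2.78,0.3,1,0,0,-0.019,2.1,2.78,0.3,1,0,0,-0.019,2.1,2.78,0.3,1,0,0,-0.019,2.1,2.78,0.3,1,0,0,-0.019,2.1,2.78,0.3,1,0,0,0,0,0,0,1,0,0,0,0,0,0,1]

```text
time: 1.52
position: [0.4875, -0.1823, 0.2753]
tool_rot: [1.0, -0.001, -0.0, 0.0]
ft_force: [0.1, 0.3, 0.8]
grip_width: 0.0867
grip_force: 0.0
```

Run:
```python
from h import *
c=cam('wrist'); save(c,'w1.png'); np.savez('w1.npz',**c); print(-c['R'].T@c['t'],c['R'],c['fx']); st()
W=cloud(c); 
for lo,hi in [(.125,.131),(.132,.142),(.143,.15)]:
    m=(W[...,2]>lo)&(W[...,2]<hi); Q=W[m]
    if len(Q): print(lo,len(Q),Q.mean(0),(Q.min(0)+Q.max(0))/2,np.ptp(Q,0),[ (x.min(),x.max()) for x in np.where(m)])
```

```text
[ 0.55629234 -0.1825434   0.42935321] [[-9.33915772e-04 -9.99999545e-01  1.96072848e-04]
 [-9.67458482e-01  9.53137093e-04  2.53028015e-01]
 [-2.53028087e-01  4.66145142e-05 -9.67458932e-01]] 281.4160458385849
{'time': 1.5667, 'q': [-0.5748, 0.3325, 1.6373, -0.0007, 1.1726, 1.0004], 'position': [0.4868, -0.1833, 0.2752], 'tool_rot': [1.0, -0.002, -0.0005, 0.0001], 'ft_force': [-0.4499, 0.1024, 0.6809], 'moment': [0.0483, 0.0087, 0.0282], 'grip_width': 0.0869, 'grip_force': 0.0}
0.125 272 [ 0.49021915 -0.18590877  0.12768704] [ 0.48780171 -0.18575399  0.12802675] [0.02649215 0.02535219 0.00544697] [(np.int64(181), np.int64(204)), (np.int64(314), np.int64(337))]
0.132 43 [ 0.49292336 -0.18400761  0.13801865] [ 0.49162125 -0.18571508  0.1371417 ] [0.01024888 0.01617699 0.00956281] [(np.int64(186), np.int64(197)), (np.int64(318), np.int64(333))]
0.143 123 [ 0.48843159 -0.18589744  0.14524475] [ 0.48793532 -0.18558429  0.14523916] [0.01511791 0.0156567  0.00426212] [(np.int64(189), np.int64(203)), (np.int64(318), np.int64(333))]
```

View pics/w1.png

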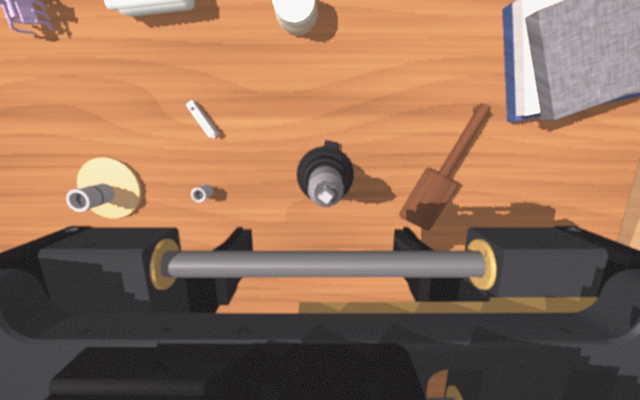

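The wrist view shows the drive's nose at (325,195), turned diamond-like, and the socket top at (78,199). I'll enlarge the nose to get its angle, then move over the socket.

Run:
```python
from h import *
c=dict(np.load('w1.npz')); save(c,'w1c.png',(300,172,350,214),12)
```

```text
(no output)
```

View pics/w1c.png

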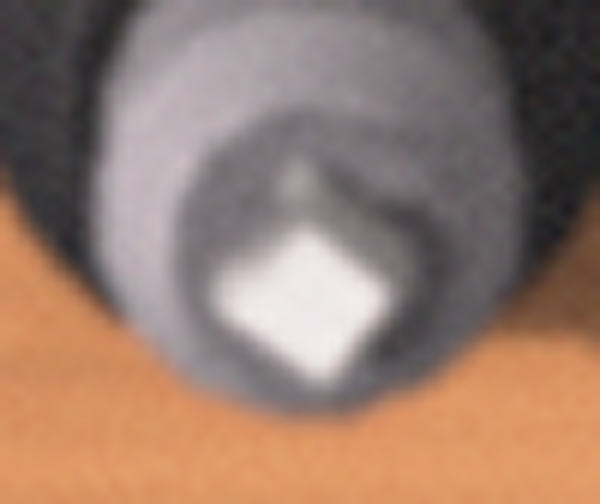

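Request:
send_rows:
  increments: [0,0,0,-0.18,2.41,-0.6,1,0,0,0,-0.18,2.41,-0.6,1,0,0,0,-0.18,2.41,-0.6,1,0,0,0,-0.18,2.41,-0.6,1,0,0,0,-0.18,2.41,-0.6,1,0,0,0,-0.18,2.41,-0.6,1,0,0,0,-0.18,2.41,-0.6,1,0,0,0,-0.18,2.41,-0.6,1,0,0,0,-0.18,2.41,-0.6,1,0,0,0,-0.18,2.41,-0.6,1,0,0,0,-0.18,2.41,-0.6,1,0,0,0,-0.18,2.41,-0.6,1,0,0,0,-0.18,2.41,-0.6,1,0,0,0,-0.18,2.41,-0.6,1,0,0,0,0,0,0,1,0,0,0,0,0,0,1]

```text
time: 2.9
position: [0.4614, 0.1529, 0.191]
tool_rot: [1.0, -0.003, -0.001, 0.0]
ft_force: [0.9, 0.6, 0.2]
grip_width: 0.0869
grip_force: 0.0
```

Run:
```python
from h import *
c=cam('wrist'); save(c,'w2.png'); np.savez('w2.npz',**c); st()
W=cloud(c); 
for lo,hi in [(.005,.011),(.03,.05),(.053,.063)]:
    m=(W[...,2]>lo)&(W[...,2]<hi)&(np.hypot(W[...,0]-.463,W[...,1]-.152)<(.025 if lo>.02 else .07)); Q=W[m]
    if len(Q): print(lo,len(Q),Q.mean(0),(Q.min(0)+Q.max(0))/2,np.ptp(Q,0),[ (x.min(),x.max()) for x in np.where(m)])
```

```text
{'time': 2.95, 'q': [0.0888, 0.4009, 1.8153, -0.0009, 0.9261, 1.6669], 'position': [0.4618, 0.1523, 0.1913], 'tool_rot': [1.0, -0.0034, -0.0003, 0.0004], 'ft_force': [0.5041, -0.3655, -0.4328], 'moment': [-0.0127, -0.0347, 0.0394], 'grip_width': 0.0868, 'grip_force': 0.0}
0.005 3854 [0.47340859 0.1462909  0.00766002] [0.4680702  0.14772129 0.0080131 ] [0.09297715 0.09435091 0.00575519] [(np.int64(142), np.int64(217)), (np.int64(288), np.int64(365))]
0.03 437 [0.46409538 0.15372578 0.04591787] [0.46441893 0.15358543 0.04034075] [0.02806199 0.03040277 0.0189154 ] [(np.int64(176), np.int64(204)), (np.int64(308), np.int64(335))]
0.053 336 [0.46268774 0.1537205  0.0571305 ] [0.46244838 0.15358062 0.05632758] [0.03145366 0.03061339 0.00645698] [(np.int64(180), np.int64(209)), (np.int64(307), np.int64(336))]
```

View pics/w2.png

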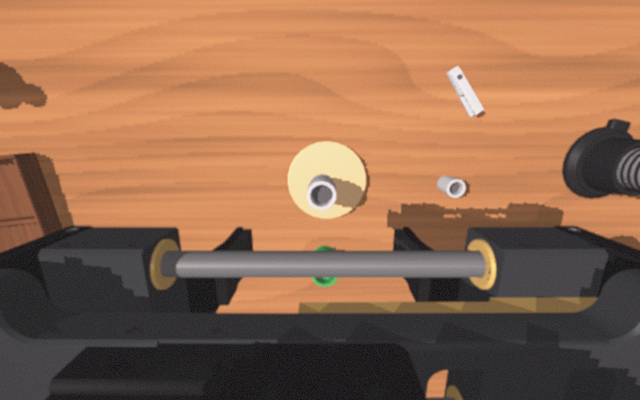

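The wrist view shows the socket at (322,193) centred between the jaws, with the green decoy clear behind at (323,265). Measured socket axis: (0.4625, 0.1536), top 0.058. Descending.

Request:
send_rows:
  increments: [0,0,0,0.1,0,-2.6,1,0,0,0,0,0,-2.6,1,0,0,0,0,0,-2.6,1,0,0,0,0,0,-2,1,0,0,0,0,0,-2,1,0,0,0,0,0,-2,1,0,0,0,0,0,-1,1,0,0,0,0,0,-1,1,0,0,0,0,0,0,1,0,0,0,0,0,0,0.6,0,0,0,0,0,0,0.45,0,0,0,0,0,0,0.4,0,0,0,0,0,0,0.36,0,0,0,0,0,0,0.3,0,0,0,0,0,0,0.3,0,0,0,0,0,0,0.3,0,0,0,0,0,0,0.3,0,0,0,0,0,0,0.3]
  newtons: 30

```text
time: 4.45
position: [0.4628, 0.1536, 0.0336]
tool_rot: [1.0, -0.003, 0.0, -0.0]
ft_force: [-1.2, 1.1, -0.5]
grip_width: 0.035
grip_force: 0.0
```

Run:
```python
from h import *
st(); c=dict(np.load('w1.npz'))
p=np.array([(215,298),(310,230),(390,295),(320,385)])/12.+[300,172]-.46
X=onz(c,p,.146)[:,:2]; print(X,X.mean(0)); e=np.roll(X,-1,0)-X
print(np.linalg.norm(e,axis=1),np.degrees(np.arctan2(e[:,1],e[:,0]))%90)
c=dict(np.load('w2.npz'));save(c,'w2c.png',(300,170,345,215),12)
```

```text
{'time': 4.45, 'q': [0.0908, 0.6925, 1.9195, 0.0, 0.5295, 1.6677], 'position': [0.4628, 0.1536, 0.0336], 'tool_rot': [1.0, -0.003, 0.0, -0.0], 'ft_force': [-1.172, 1.109, -0.4954], 'moment': [-0.002, 0.0545, 0.0062], 'grip_width': 0.035, 'grip_force': 0.0}
[[ 0.48818938 -0.17723723]
 [ 0.49418296 -0.18542435]
 [ 0.48844071 -0.19233434]
 [ 0.48040973 -0.18631475]] [ 0.4878057  -0.18532767]
[0.01014652 0.00898452 0.01003654 0.01195509] [36.20692757 50.27316885 53.14670122 49.40262313]
```

View pics/w2c.png

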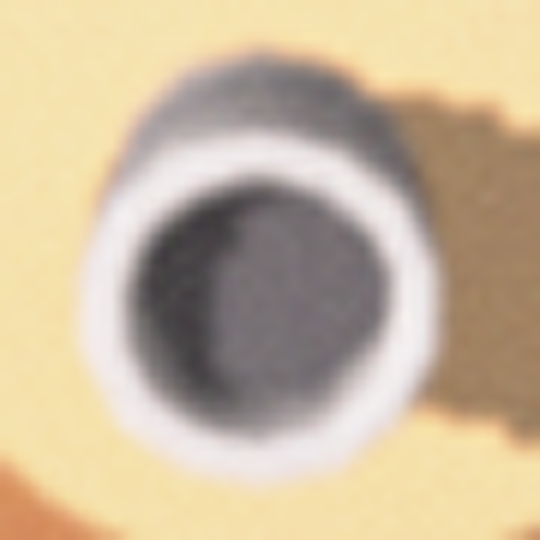

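The crop shows the hexagon hole with a corner at right (388,300); the square below is hidden, so it will be found by feel. The drive's square is at about 48° mod 90. I'll finish closing and lift.

Request:
send_rows:
  increments: [0,0,0,0,0,0,0.3,0,0,0,0,0,0,0.3,0,0,0,0,0,0,0.3,0,0,0,0,0,0,0.3,0,0,0,0,0,0,0.3]
  newtons: 35

```text
time: 4.87
position: [0.4629, 0.1536, 0.0336]
tool_rot: [1.0, -0.003, 0.0, -0.0]
ft_force: [0.3, 0.8, 1.1]
grip_width: 0.0313
grip_force: 35.0
```

```bash
python3 -c "
from h import *
st()"
```

```text
{'time': 4.8667, 'q': [0.0908, 0.6926, 1.9194, 0.0001, 0.5294, 1.6677], 'position': [0.4629, 0.1536, 0.0336], 'tool_rot': [1.0, -0.0031, 0.0, -0.0], 'ft_force': [0.2955, 0.7877, 1.1383], 'moment': [0.1242, 0.0193, -0.0109], 'grip_width': 0.0313, 'grip_force': 35.0002}
```

Request:
send_rows:
  increments: [0,0,0,0,0,1.5,0.3,0,0,0,0,0,3,0.3,0,0,0,0,0,3,0.3,0,0,0,0,0,3,0.3,0,0,0,0.1,-1.3,3,0.3,0,0,0,0.2,-2.6,3,0.3,0,0,0,0.2,-2.5,1,0.3,0,0,0,0.2,-2.5,0,0.3,0,0,0,0.2,-2.5,0,0.3,0,0,0,0.2,-2.5,0,0.3,0,0,0,0.2,-2.5,0,0.3,0,0,0,0.2,-2.5,0,0.3,0,0,0,0.2,-2.5,0,0.3,0,0,0,0.2,-2.5,0,0.3,0,0,0,0.2,-2.5,0,0.3,0,0,0,0.2,-2.5,0,0.3,0,0,0,0.2,-2.5,0,0.3,0,0,0,0.2,-2.5,0,0.3,0,0,0,0,0,0,0.3,0,0,0,0,0,0,0.3]

```text
time: 6.53
position: [0.4894, -0.1865, 0.208]
tool_rot: [1.0, -0.004, -0.0, -0.0]
ft_force: [-0.2, 0.2, -1.5]
grip_width: 0.0314
grip_force: 35.0
```

Run:
```python
from h import *
c=cam('scene'); save(c,'s2.png',(250,60,350,160),5); np.savez('s2.npz',**c);w=cam('wrist'); np.savez('w3.npz',**w);st()
W=cloud(w); m=(W[...,2]>.02)&(np.hypot(W[...,0]-.488,W[...,1]+.185)<.03)
Q=W[m]; print(len(Q))
for lo,hi in [(.12,.131),(.132,.15),(.17,.19),(.19,.21),(.21,.24)]:
    q=Q[(Q[:,2]>lo)&(Q[:,2]<hi)]
    if len(q): print(lo,len(q),(q.min(0)+q.max(0))/2,np.ptp(q,0))
W=cloud(c); m=(W[...,2]>.02)&(np.hypot(W[...,0]-.488,W[...,1]+.185)<.03)
Q=W[m]; print(len(Q))
for lo,hi in [(.12,.131),(.132,.15),(.16,.18),(.17,.19),(.19,.21),(.21,.24)]:
    q=Q[(Q[:,2]>lo)&(Q[:,2]<hi)]
    if len(q): print(lo,len(q),(q.min(0)+q.max(0))/2,np.ptp(q,0))
```

```text
{'time': 6.6333, 'q': [-0.5752, 0.4217, 1.711, 0.0003, 1.0113, 1.0019], 'position': [0.4889, -0.1845, 0.208], 'tool_rot': [1.0, -0.0032, -0.0009, -0.0008], 'ft_force': [-0.2563, 0.2496, -1.6357], 'moment': [0.057, -0.0034, -0.026], 'grip_width': 0.0314, 'grip_force': 35.0002}
18119
0.12 521 [ 0.49205677 -0.1861808   0.12546238] [0.02316233 0.03126691 0.01090759]
0.132 125 [ 0.49203981 -0.18574173  0.13938036] [0.00945994 0.01696934 0.01386559]
0.17 132 [ 0.49785414 -0.18527713  0.1860047 ] [0.01249701 0.03101936 0.00796545]
0.19 712 [ 0.4979828  -0.18555372  0.20000987] [0.01351602 0.04914739 0.01997903]
0.21 2534 [ 0.48814203 -0.18542576  0.22499331] [0.03237541 0.05361967 0.02997522]
1577
0.12 87 [ 0.48925547 -0.18311976  0.12536772] [0.02826081 0.03049491 0.01063791]
0.132 40 [ 0.48864876 -0.18310625  0.1393992 ] [0.01285133 0.01545216 0.01475527]
0.17 39 [ 0.49084274 -0.17915679  0.1858921 ] [0.02713172 0.02177423 0.00804377]
0.19 117 [ 0.49259668 -0.18487558  0.20017633] [0.02524978 0.05041821 0.01963298]
0.21 275 [ 0.49160832 -0.1839501   0.22494566] [0.02648807 0.05633629 0.0298849 ]
```

View pics/s2.png

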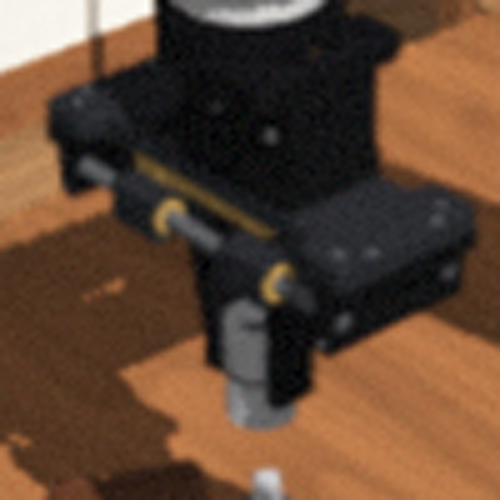

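The socket hangs straight in the jaws directly above the drive tip. Both axes agree within about 1 mm, so I'll lower to contact.

Request:
send_rows:
  increments: [0,0,0,-0.05,0,-1.5,0.3,0,0,0,0,0,-1,0.3,0,0,0,0,0,-0.7,0.3,0,0,0,0,0,-0.3,0.3,0,0,0,0,0,-0.1,0.3,0,0,0,0,0,-0.1,0.3,0,0,0,0,0,0,0.3,0,0,0,0,0,0,0.3]

```text
time: 7.3
position: [0.4896, -0.1855, 0.1719]
tool_rot: [1.0, -0.003, 0.0, 0.0]
ft_force: [0.1, 0.3, 0.4]
grip_width: 0.0314
grip_force: 35.0
```

Request:
send_rows:
  increments: [0,0,0,0,0,-0.1,0.3,0,0,0,0,0,-0.1,0.3,0,0,0,0,0,0,0.3]

```text
time: 7.55
position: [0.4893, -0.1856, 0.1697]
tool_rot: [1.0, -0.003, 0.0, 0.0]
ft_force: [-0.6, -0.4, -0.1]
grip_width: 0.0313
grip_force: 35.0
```

Request:
send_rows:
  increments: [0,0,0,0,0,-0.1,0.3,0,0,0,0,0,-0.1,0.3,0,0,0,0,0,0,0.3]

```text
time: 7.8
position: [0.4893, -0.1856, 0.1678]
tool_rot: [1.0, -0.003, 0.0, 0.0]
ft_force: [-1.4, 0.3, 3.0]
grip_width: 0.0313
grip_force: 35.0
```

```bash
python3 -c "
from h import *
st()"
```

```text
{'time': 7.8, 'q': [-0.5761, 0.4806, 1.7501, -0.0003, 0.9106, 1.001], 'position': [0.4893, -0.1856, 0.1678], 'tool_rot': [1.0, -0.0031, 0.0001, 0.0002], 'ft_force': [-1.4267, 0.2751, 3.0205], 'moment': [0.0085, 0.3083, 0.0281], 'grip_width': 0.0313, 'grip_force': 35.0006}
```

Contact at foot height about 0.143, as expected for a square that is not lined up. The -x side force suggests shifting 1 mm in -x. Then press slightly and turn.

Request:
send_rows:
  increments: [0,0,0,-0.1,0,-0.1,0.3,0,0,0,0,0,0,0.3,0,0,0,0,0,0,0.3]

```text
time: 8.05
position: [0.4889, -0.1857, 0.167]
tool_rot: [1.0, -0.003, 0.001, 0.0]
ft_force: [-0.3, 0.7, 5.0]
grip_width: 0.0313
grip_force: 35.0
```

Request:
send_rows:
  increments: [0,0,0.05,0,0,0,0.3,0,0,0.05,0,0,0,0.3,0,0,0.05,0,0,0,0.3,0,0,0,0,0,0,0.3]

```text
time: 8.38
position: [0.4887, -0.1855, 0.1667]
tool_rot: [0.997, 0.072, 0.0, 0.0]
ft_force: [0.8, 0.6, 3.0]
grip_width: 0.0311
grip_force: 35.0
```

Request:
send_rows:
  increments: [0,0,0.05,0,0,0,0.3,0,0,0.05,0,0,0,0.3,0,0,0.05,0,0,0,0.3,0,0,0,0,0,0,0.3]

```text
time: 8.72
position: [0.4885, -0.1853, 0.166]
tool_rot: [0.989, 0.146, 0.0, -0.0]
ft_force: [1.1, -0.5, -0.8]
grip_width: 0.0312
grip_force: 35.0
```

Request:
send_rows:
  increments: [0,0,0.05,0,0,0,0.3,0,0,0.05,0,0,0,0.3,0,0,0.05,0,0,0,0.3,0,0,0,0,0,0,0.3]

```text
time: 9.05
position: [0.4878, -0.1852, 0.1659]
tool_rot: [0.976, 0.22, -0.001, -0.0]
ft_force: [0.5, -1.1, -1.6]
grip_width: 0.0314
grip_force: 35.0
```

```bash
python3 -c "
from h import *
st()"
```

```text
{'time': 9.05, 'q': [-0.5771, 0.4824, 1.7543, -0.0002, 0.9064, 0.5512], 'position': [0.4878, -0.1852, 0.1659], 'tool_rot': [0.9756, 0.2195, -0.0006, -0.0005], 'ft_force': [0.505, -1.0852, -1.6426], 'moment': [-0.0171, -0.0121, 0.0135], 'grip_width': 0.0314, 'grip_force': 34.999}
```

The force vanished at about 17 to 26° of turn, so the square has lined up. Lowering onto the ball.

Request:
send_rows:
  increments: [0,0,0,0,0,-0.1,0.3,0,0,0,0,0,-0.1,0.3,0,0,0,0,0,0,0.3]

```text
time: 9.3
position: [0.4883, -0.1852, 0.1642]
tool_rot: [0.976, 0.219, -0.0, -0.0]
ft_force: [0.4, 0.8, -0.2]
grip_width: 0.0313
grip_force: 35.0
```

```bash
python3 -c "
from h import *
st()"
```

```text
{'time': 9.3, 'q': [-0.577, 0.4851, 1.7556, 0.0007, 0.9015, 0.5513], 'position': [0.4883, -0.1852, 0.1642], 'tool_rot': [0.9757, 0.2193, -0.0, -0.0004], 'ft_force': [0.3568, 0.771, -0.1555], 'moment': [0.1214, -0.0624, -0.0049], 'grip_width': 0.0313, 'grip_force': 35.0003}
```

Request:
send_rows:
  increments: [0,0,0,0,0,-0.1,0.3,0,0,0,0,0,-0.1,0.3,0,0,0,0,0,0,0.3]

```text
time: 9.55
position: [0.489, -0.1851, 0.1627]
tool_rot: [0.976, 0.22, 0.001, -0.0]
ft_force: [2.0, 1.6, 0.5]
grip_width: 0.0316
grip_force: 35.0
```

Request:
send_rows:
  increments: [0,0,0,0,0,-0.1,0.3,0,0,0,0,0,-0.1,0.3,0,0,0,0,0,0,0.3]

```text
time: 9.8
position: [0.4886, -0.1851, 0.1602]
tool_rot: [0.976, 0.22, 0.0, -0.0]
ft_force: [3.0, 3.0, -1.6]
grip_width: 0.0311
grip_force: 35.0
```

```bash
python3 -c "
from h import *
st()"
```

```text
{'time': 9.8, 'q': [-0.5767, 0.4915, 1.7589, 0.0009, 0.8911, 0.55], 'position': [0.4886, -0.1851, 0.1602], 'tool_rot': [0.9755, 0.22, 0.0003, -0.0002], 'ft_force': [3.0027, 3.0047, -1.64], 'moment': [0.5089, -0.6269, -0.0248], 'grip_width': 0.0311, 'grip_force': 35.0005}
```

Request:
send_rows:
  increments: [0,0,0,0.05,0.05,0,0.3,0,0,0,0,0,-0.1,0.3,0,0,0,0,0,0,0.3]

```text
time: 10.05
position: [0.4887, -0.1848, 0.1592]
tool_rot: [0.975, 0.22, -0.0, -0.0]
ft_force: [1.3, 1.3, -1.8]
grip_width: 0.0312
grip_force: 35.0
```

Run:
```python
from h import *
st()
c=cam('wrist'); st(); np.savez('w4.npz',**c); save(c,'w4.png',(270,140,390,230),6)
```

```text
{'time': 10.05, 'q': [-0.5756, 0.4933, 1.7592, 0.0001, 0.8897, 0.5513], 'position': [0.4887, -0.1848, 0.1592], 'tool_rot': [0.9755, 0.2201, -0.0002, -0.0002], 'ft_force': [1.349, 1.2896, -1.8263], 'moment': [0.5151, -0.5296, -0.0449], 'grip_width': 0.0312, 'grip_force': 35.0002}
{'time': 10.1, 'q': [-0.5756, 0.4932, 1.7592, 0.0002, 0.8898, 0.5513], 'position': [0.4887, -0.1847, 0.1593], 'tool_rot': [0.9755, 0.2201, -0.0002, -0.0003], 'ft_force': [2.4829, 2.7373, -2.2112], 'moment': [0.4352, -0.5035, 0.0075], 'grip_width': 0.0313, 'grip_force': 35.0001}
```

View pics/w4.png

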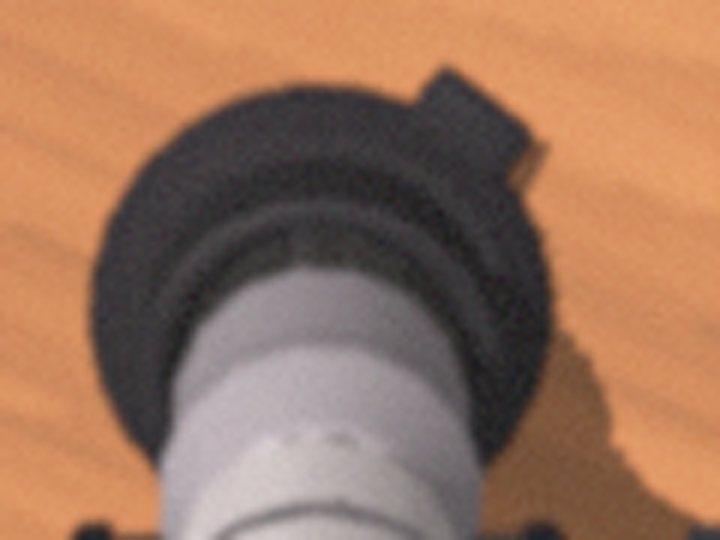

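The wrist crop shows the socket's lower edge around (320,450), straight on the nose with the neck still visible below. There is no vertical load, only the ball's side push. Continuing down in small steps.

Request:
send_rows:
  increments: [0,0,0,0.03,0.03,-0.1,0.3,0,0,0,0,0,-0.1,0.3,0,0,0,0,0,0,0.3]

```text
time: 10.35
position: [0.4889, -0.1848, 0.1573]
tool_rot: [0.975, 0.22, -0.0, 0.0]
ft_force: [1.5, 1.1, -1.6]
grip_width: 0.0311
grip_force: 35.0
```

Request:
send_rows:
  increments: [0,0,0,0,0,-0.1,0.3,0,0,0,0,0,-0.1,0.3,0,0,0,0,0,0,0.3]

```text
time: 10.6
position: [0.4886, -0.1847, 0.1551]
tool_rot: [0.975, 0.22, -0.001, -0.0]
ft_force: [0.5, 0.4, -3.6]
grip_width: 0.0312
grip_force: 35.0
```

Run:
```python
from h import *
st()
```

```text
{'time': 10.6, 'q': [-0.5752, 0.4999, 1.7624, -0.0008, 0.8803, 0.5521], 'position': [0.4886, -0.1847, 0.1551], 'tool_rot': [0.9755, 0.2202, -0.0006, -0.0001], 'ft_force': [0.5397, 0.4253, -3.5721], 'moment': [0.1519, -0.1981, 0.0014], 'grip_width': 0.0312, 'grip_force': 35.0}
```

Request:
send_rows:
  increments: [0,0,0,0,0,-0.1,0.3,0,0,0,0,0,-0.1,0.3,0,0,0,0,0,0,0.3]

```text
time: 10.85
position: [0.4888, -0.1849, 0.1536]
tool_rot: [0.975, 0.22, -0.0, 0.0]
ft_force: [-0.3, -0.1, -1.0]
grip_width: 0.0315
grip_force: 35.0
```

Request:
send_rows:
  increments: [0,0,0,0,0,-0.1,0.3,0,0,0,0,0,-0.1,0.3,0,0,0,0,0,0,0.3]

```text
time: 11.1
position: [0.4889, -0.1849, 0.1518]
tool_rot: [0.975, 0.22, -0.0, 0.0]
ft_force: [-2.5, -0.6, 4.6]
grip_width: 0.0315
grip_force: 35.0
```

Run:
```python
from h import *
st()
```

```text
{'time': 11.1, 'q': [-0.5752, 0.5051, 1.7651, -0.0009, 0.8715, 0.5521], 'position': [0.4889, -0.1849, 0.1518], 'tool_rot': [0.9754, 0.2202, -0.0003, 0.0002], 'ft_force': [-2.4993, -0.5593, 4.6197], 'moment': [-0.106, 0.3809, -0.004], 'grip_width': 0.0315, 'grip_force': 35.0006}
```

The shoulder contact comes at the predicted home height (TCP 0.1536). A slightly firmer press (under 12 N), then back to neutral and release.

Request:
send_rows:
  increments: [0,0,0,0,0,-0.1,0.3,0,0,0,0,0,-0.1,0.3,0,0,0,0,0,0,0.3,0,0,0,0,0,0,0.3]

```text
time: 11.43
position: [0.4889, -0.1849, 0.1502]
tool_rot: [0.975, 0.22, -0.0, 0.0]
ft_force: [-3.8, 0.4, 6.7]
grip_width: 0.0313
grip_force: 35.0
```

Request:
send_rows:
  increments: [0,0,0,0,0,0.1,0.3,0,0,0,0,0,0.1,0.3,0,0,0,0,0,0.1,0.3,0,0,0,0,0,0.07,0.3,0,0,0,0,0,0,0.3,0,0,0,0,0,0,0.3]

```text
time: 11.93
position: [0.4891, -0.1848, 0.1532]
tool_rot: [0.975, 0.22, -0.0, 0.0]
ft_force: [-2.6, -1.9, 2.8]
grip_width: 0.0315
grip_force: 35.0
```

Request:
send_rows:
  increments: [0,0,0,0,0,0,0.4,0,0,0,0,0,0,0.45,0,0,0,0,0,0,0.5,0,0,0,0,0,0,0.65,0,0,0,0,0,0,0.8,0,0,0,0,0,0,0.8,0,0,0,0,0,0,0.8,0,0,0,0,0,0,0.8]

```text
time: 12.6
position: [0.4892, -0.1846, 0.1532]
tool_rot: [0.975, 0.22, 0.0, -0.0]
ft_force: [0.3, 0.6, -0.9]
grip_width: 0.0664
grip_force: 0.0
```

Run:
```python
from h import *
st()
```

```text
{'time': 12.6, 'q': [-0.5748, 0.503, 1.7637, 0.0002, 0.8748, 0.5521], 'position': [0.4892, -0.1846, 0.1532], 'tool_rot': [0.9755, 0.2201, 0.0001, -0.0], 'ft_force': [0.2636, 0.6451, -0.908], 'moment': [-0.015, 0.0141, 0.0603], 'grip_width': 0.0664, 'grip_force': 0.0}
```

Request:
send_rows:
  increments: [0,0,0,0,0,0.5,0.8,0,0,0,0,0,1,0.8,0,0,0,0,0,2,0.8,0,0,0,0,0,2.5,0.8,0,0,0,0,0,2.5,0.8,0,0,0,0,0,2.5,0.8,0,0,0,0,0,2,0.8,0,0,0,0,0,0,0.8,0,0,0,0,0,0,0.8]

```text
time: 13.35
position: [0.4897, -0.185, 0.2851]
tool_rot: [0.975, 0.22, 0.001, 0.001]
ft_force: [0.5, -0.6, -0.0]
grip_width: 0.0701
grip_force: 0.0
```

Run:
```python
from h import *
for n in ['scene','wrist']:
    c=cam(n); W=cloud(c)
    Q=W[(W[...,2]>.02)&(W[...,2]<.21)&(np.hypot(W[...,0]-.488,W[...,1]+.185)<.022)]
    print(n,np.sort(Q[:,2])[-40::6].round(4))
    for lo,hi in [(.1,.12),(.132,.15),(.15,.17),(.172,.185)]:
        q=Q[(Q[:,2]>lo)&(Q[:,2]<hi)]
        if len(q): print(lo,len(q),np.median(q,0).round(4),((q.min(0)+q.max(0))/2).round(4),np.ptp(q,0).round(4))
    if n=='scene': save(c,'end.png',(250,110,460,300),3.1)
st()
```

```text
scene [0.1764 0.1768 0.1774 0.1776 0.1781 0.1785 0.1792]
0.1 141 [ 0.4992 -0.1719  0.1114] [ 0.4904 -0.1813  0.1101] [0.0378 0.036  0.0195]
0.132 82 [ 0.4976 -0.1722  0.1402] [ 0.4927 -0.1794  0.1411] [0.023  0.0235 0.0177]
0.15 128 [ 0.4949 -0.1759  0.163 ] [ 0.4902 -0.1818  0.1602] [0.0319 0.0296 0.0197]
0.172 87 [ 0.4895 -0.1827  0.176 ] [ 0.488  -0.1833  0.1757] [0.0329 0.0312 0.0074]
wrist [0.1784 0.1785 0.1786 0.1787 0.1788 0.179  0.1793]
0.1 280 [ 0.5012 -0.1776  0.114 ] [ 0.491  -0.1852  0.11  ] [0.0353 0.0404 0.0199]
0.132 70 [ 0.5019 -0.1777  0.1403] [ 0.4955 -0.1834  0.1412] [0.0179 0.0277 0.0174]
0.15 517 [ 0.4896 -0.1845  0.1675] [ 0.4905 -0.1835  0.1602] [0.0283 0.0284 0.0195]
0.172 425 [ 0.4891 -0.1852  0.1774] [ 0.4888 -0.1851  0.1761] [0.0315 0.0309 0.008 ]
{'time': 13.45, 'q': [-0.5749, 0.3268, 1.6228, 0.0, 1.1935, 0.5521], 'position': [0.4884, -0.1842, 0.2828], 'tool_rot': [0.9755, 0.2201, -0.0005, -0.0005], 'ft_force': [0.0583, 0.1009, 0.4481], 'moment': [-0.0131, -0.0232, 0.0422], 'grip_width': 0.0695, 'grip_force': 0.0}
```

View pics/end.png

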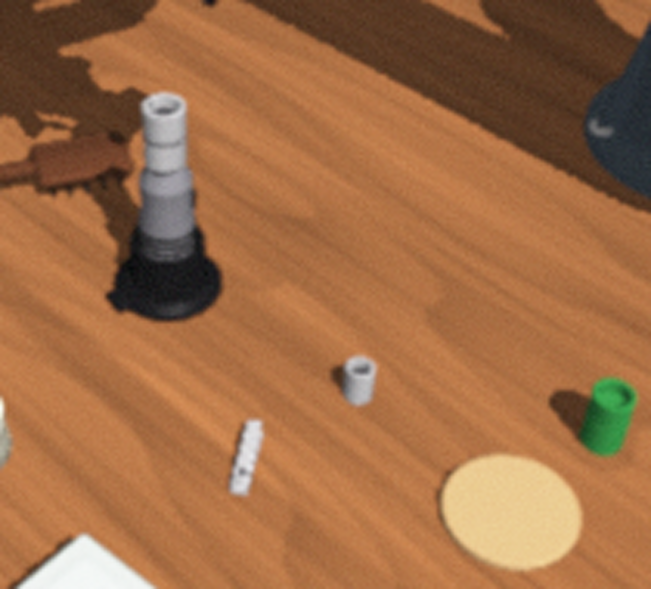

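The picture shows the socket upright on the nose at (165,130), its top at z = 0.178 (0.128 + 0.050), so it is fully home. The coaster and the other objects in view look undisturbed.

```bash
python3 -c "
from rig import robot
print(robot.hand_in())"
```

```text
the job is handed in; nothing more can be done
None
```

The large socket is on the screwdriver's drive and fully home on the shoulder: its top measured 0.178 m, as expected. The highest press I read was about 8 N. The ball's snap showed as a brief downward pull just before the shoulder. I let go, and the job was handed in at about 13.5 s; no verdict came back.

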